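# Wedge a model garage's deck up to the height stop

### The job

Prop the parking deck of the model garage for gluing: pick up the tapered wooden wedge, slide it thin end first under the middle of the deck's front edge, and push it in until the deck comes up snug against the underside of the steel bridge bar and stays there, pressed lightly against the bar when you let go. Go gently - the thin bar must not be jammed hard - lift the deck with the wedge alone, and leave the brick, tape, offcut and glue bottle where they are.

Things in the scene. Friction and masses are not known exactly. Their poses are not given: they have to be found in the camera images.
- wedge_grip (a point): Wooden wedge like a big door wedge, 174 mm long, 40 wide, 0.14 kg, flat on the cutting mat. At its thick end is a grip block 34 mm long, 40 wide, 48 high with upright sides; this is the block's centre, 24 mm above the underside. x points to the thin end, z up. From the block's face (x = 17 mm) to the thin end (x = 157) the top slopes down evenly, 1 in 4, from 39 to 4 mm thick.
- wedge_tip (a point): Middle of the wedge's thin end, 157 mm along x from the block's centre, 2 mm above the underside; same axes.
- jig: Model garage with its plywood jig, fixed. Origin: on the mat's top (3 mm above the table), below the middle of the deck's front edge. x points level, inwards under the deck, the way the wedge goes; z up. Two ledges 16 mm high carry the deck and leave an opening 80 mm wide (y -40 to 40) for the wedge. Cheeks beside the deck: 34 mm high, out to y = +-71. Garage wall: x = 162, 90 mm high.
- deck_edge (a point): Middle of the top front edge of the parking deck, a loose plywood board 160 mm long, 120 wide, 12 thick, 0.3 to 0.6 kg, with a toy car on it. At rest its underside is 16 mm above the mat. Lifted by the wedge at the front, it tilts about its far edge, which stays on the ledges against the garage wall. x as the jig's.
- under_bar (a point): Point on the resting deck's top below the bridge bar, fixed to the jig. The bar (the stop) is thin steel, 10 mm along x, 12 high, 5 to 15 mm behind the deck's front edge, across its whole width on two posts at y = +-82 mm, its top, with the posts, up to 60 mm above the mat. It is set anew each time, rigidly: its underside is 6 to 14 mm above this point, and that gap is not measured.
- throat (a point): Middle of the opening under the deck's front edge, 8 mm above the mat; axes as the jig's. Pushing the wedge in takes a few N while it only lifts the deck; once the deck meets the bar the push climbs by roughly 1 N for each N on the bar, within a few mm. A few N on the bar is right, over 20 N jams it. Friction then holds the wedge where it is left.
- brick: Red brick, 92 x 190 x 57 mm, a bystander. Origin at the centre of its underside.
- tape: Roll of tape, 96 mm across, 24 mm high, lying flat, a bystander. Origin at the centre of its underside.
- offcut: Plain wooden offcut of even thickness, 40 x 100 x 28 mm, a bystander. Origin at the centre of its underside.
- glue: White glue bottle standing upright, 52 mm across, 130 mm high, a bystander. Origin at the centre of its underside.

How it is judged:
By the outcome, as a careful person would: the job done as asked, in the order asked, and still so for the second after the job is handed in, with the robot touching nothing.
It also fails if it takes over 61 s, if anything falls off the work surface, if the arm or the gripper's body presses on something with over 40 N, if the wrist force passes 120 N, or if a joint passes its speed limit or range.

### The arm

A 6-joint arm with a two-finger parallel gripper is mounted at the origin on the work surface. World frame = base frame: x ahead of the robot, y to its left, z up, the work surface at z = 0. Lengths are in mm, angles in rad, forces in N, time in s.
With the tool pointing down it reaches from about 325 to 900 mm from the base axis. Payload 6.1 kg.
Tool frame: the origin (TCP) lies midway between the tips of the shut fingers; the grasp point (between the pads) lies 19 mm behind it (robot.tcp_to_grasp is the distance from the TCP to the grasp point, in mm); y points along the fingers, x is the direction in which the jaws open and shut, and the axes are right-handed (so a half turn about y gives the same grasp; the last joint's range is limited). The gripper opens to 85 mm and grips with 20 to 120 N. Pads are 22 mm wide; open, the fingers measure 114 mm over their backs; the gripper's body (76 mm by 85 mm) begins 54 mm behind the grasp point. The pads swing forward as they close: fully open they stand 13 mm farther back than shut.
Start: joints at [1.006, 0.22, 1.526, -0, 1.395, -0.126], TCP at [265.531, 565.782, 231.3] pointing down, gripper open.
Joint ranges: [-2.98, 2.98], [-0.91, 2.08], [0.09, 2.57], [-1.24, 4.39], [0.2, 2.65], [-2.68, 2.68]. Speed limits (rad/s): [2.57, 2.57, 3.01, 3.14, 3.14, 3.14].

### API

Orientations are given as a unit quaternion [w, x, y, z].
In Python, from plant import status, snapshot, get_calibration, ticket, robot gives the robot as it stands. The module is installed in compiled form; this text tells all that it offers.
- The arm moves only by the tool move_arm, never from a script. Its argument "plan" is a list of rows, each a list of 7 numbers: the shift along the tool's x, y, z in m, then the turn, a rotation vector about the tool's x, y, z in rad, then the closure, from -1 (fully open) to 1 (shut). A call has 1 to 20 rows; each row shifts and turns the commanded pose from where the row before left it, along the tool's axes as they then stand; what a row does not reach is not made up. A row lasts 1/10 s, in which the tool goes at most 50 mm and 8.59 degrees, less where a joint would pass 70% of its speed; a pose out of reach is approached as far as the arm can. A call with a gripper value outside its range is refused whole. The fingers move at their own pace and stop on an object; the grip force is fixed at half the most. Time passes only in rows, so rows that do not move let the fingers close. It gives the time, the measured TCP pose, the force and the opening at its end, in the units of the state.
- status.sense(): the state, without advancing time (a new reading comes with each control period).
- snapshot(name): name is "side" or "top"; returns the picture (384x512x3 uint8, red, green, blue); there is no depth.
- get_calibration(name): a dict with "vfov" (degrees; the focal length in pixels is half the picture's height over the tangent of half this angle, whatever the lens; pixels are square), "cx", "cy" (the principal point, pixels), "R" (3x3) and "t" (3): a world point X has camera coordinates R X + t. Camera axes: x right, y down, z forward; pixel columns grow to the right and rows downward; lengths in mm; the calibration is good to about 2 mm. A picture is of the moment at which its call begins. get_calibration takes no time and is no camera call.
- ticket.sign_off(): hands the job in, once; it reports no verdict.
The state is a dict: "time_s": time; "joints": joint angles; "joint_velocities": joint speeds; "effort": joint torques, N m; "tool_pos": TCP position; "tcp_rot": TCP orientation; "ft_force": force on the tool from outside, world axes, zero at the start; "ft_torque": the same for the moment, N m; "finger_gap": finger opening in mm.
Only numpy, scipy, OpenCV 4.12 (cv2) and the standard library are available. Lean on these libraries where they do the work, as an engineer would, in place of code of your own. Each camera call takes 0.05 s, during which the arm holds its last target.

## Working session

There is one attempt and no reset: what is moved stays moved. The work goes in short steps, Python scripts to look and compute and a tool call to move; the robot and the scene stay as the last step left them, time stands still between calls to the robot, and variables do not carry over. Pictures are saved under pics/ and viewed, and the job is handed in when it is done.

Besides the shell and the picture viewer there is one more tool, called after "Emit:" by a JSON object that holds its "fn" and its "kwargs". move_arm: Moves the arm, as the interface text tells. Its arguments: {"type":"object","properties":{"plan":{"type":"array"}},"required":["plan"]}

```bash
mkdir -p pics; python3 - <<'E'
from plant import status, snapshot, get_calibration, robot
import cv2
print(status.sense()); print([a for a in dir(robot) if a[0]!='_'])
for n in("side","top"):
    cv2.imwrite(f"pics/{n}0.png",cv2.cvtColor(snapshot(n),cv2.COLOR_RGB2BGR)); print(n,get_calibration(n))
E
```

```text
{'time_s': 0.0, 'joints': array([ 1.00586580e+00,  2.21231836e-01,  1.52763183e+00, -4.63720591e-06,
        1.39471771e+00, -1.26100720e-01]), 'joint_velocities': array([-0.00031392, -0.00279298,  0.00167522, -0.00102308,  0.00035628,
        0.00141735]), 'effort': array([ 1.01579019e-03, -4.96890700e+01, -3.89401424e+01, -3.72109707e-05,
        1.09368382e-02, -1.52200624e-05]), 'tool_pos': array([265.22044479, 565.24978202, 230.18475541]), 'tcp_rot': array([-0.59654046,  0.5971422 ,  0.37854775, -0.37981874]), 'ft_force': array([ 0.84011905, -0.62650867, -0.17451658]), 'ft_torque': array([-0.02326304, -0.05161426,  0.01455212]), 'finger_gap': 85.32755509468682}
['IKError', 'tcp_to_grasp']
side {'vfov': 52.126900294947156, 'cx': 252.84061091434154, 'cy': 190.48369077406446, 'R': array([[ 0.97327617, -0.22926384, -0.0130995 ],
       [-0.16758749, -0.67013179, -0.72307525],
       [ 0.15699662,  0.70594722, -0.69064505]]), 't': array([-550.78475852,  239.04413156,  691.50009268])}
top {'vfov': 56.23968380216022, 'cx': 258.84642164825283, 'cy': 196.70296890969442, 'R': array([[-0.01498775, -0.99987763, -0.00448166],
       [-0.98952434,  0.01547591, -0.1435342 ],
       [ 0.143586  ,  0.00228346, -0.98963521]]), 't': array([128.65049318, 581.3344561 , 726.53449913])}
```

View pics/side0.png

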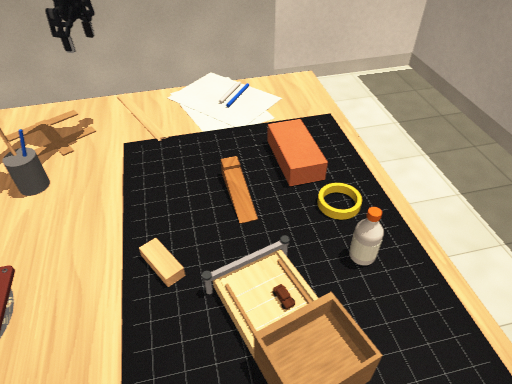

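View pics/top0.png

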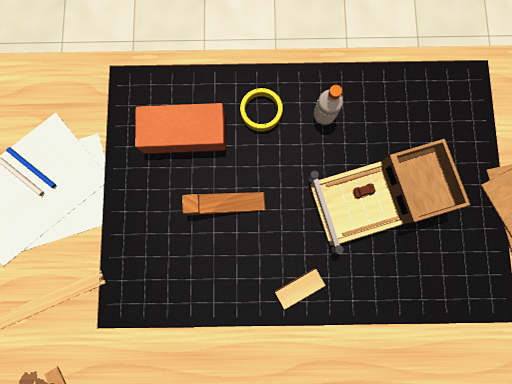

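```bash
python3 - <<'E'
import cv2
a=cv2.imread('pics/top0.png');b=cv2.imread('pics/side0.png')
cv2.imwrite('pics/c1.png',cv2.resize(a[170:260,170:280],None,fx=7,fy=6.5,interpolation=2)[:600] if 0 else cv2.resize(a[170:255,170:283],None,fx=7,fy=7,interpolation=2))
cv2.imwrite('pics/c2.png',cv2.resize(a[135:260,300:475],None,fx=4.5,fy=4.5,interpolation=2))
cv2.imwrite('pics/c3.png',cv2.resize(b[150:230,205:275],None,fx=7,fy=7,interpolation=2))
cv2.imwrite('pics/c4.png',cv2.resize(b[225:355,190:350],None,fx=4.5,fy=4.5,interpolation=2))
E
```

```text
(no output)
```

View pics/c1.png

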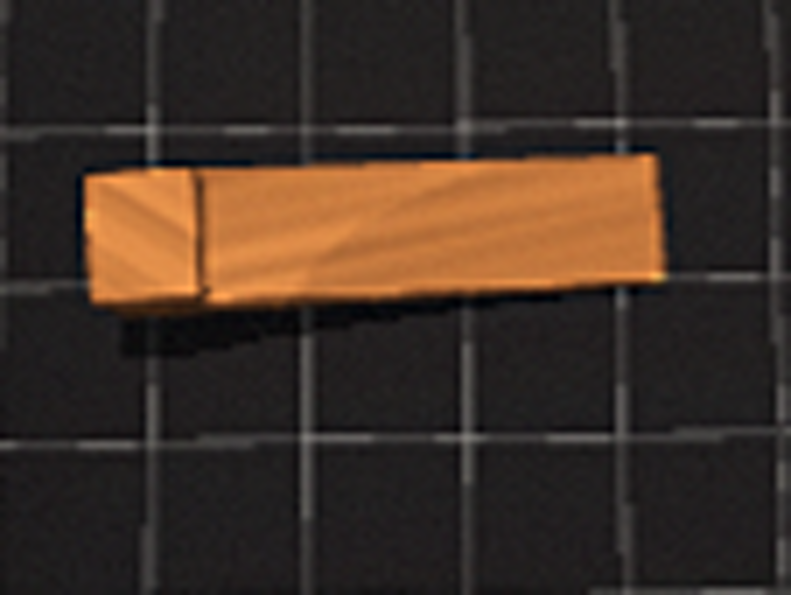

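View pics/c2.png

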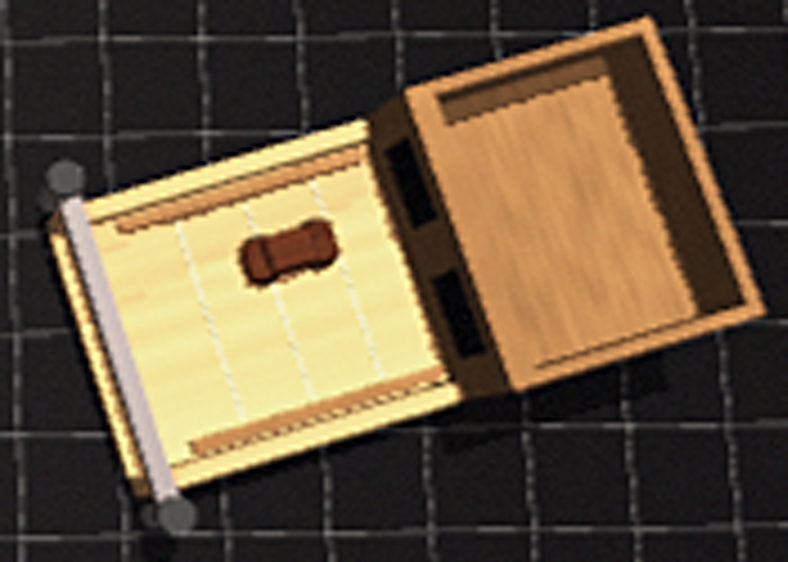

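View pics/c3.png

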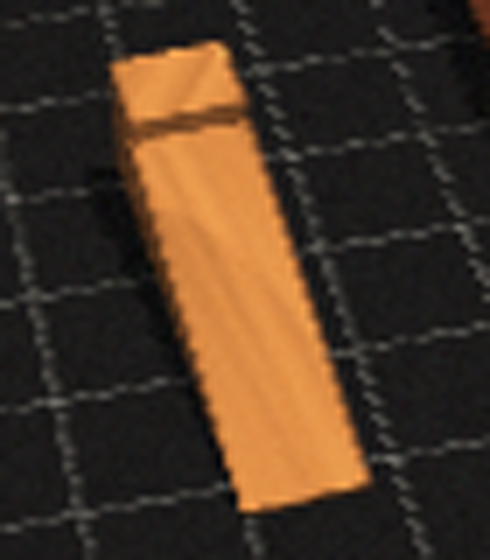

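View pics/c4.png

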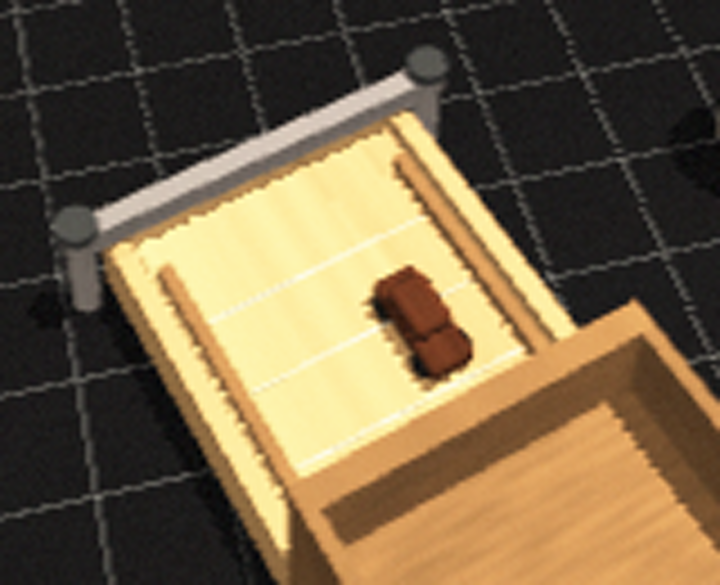

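```bash
cat > h.py <<'E'
import numpy as np,cv2
from plant import get_calibration
def cam(n):
    c=get_calibration(n);f=192/np.tan(np.radians(c['vfov']/2))
    K=np.array([[f,0,c['cx']],[0,f,c['cy']],[0,0,1]]);return K@np.c_[c['R'],c['t']],K,c['R'],c['t']
C={n:cam(n) for n in('side','top')}
def tri(pt,ps):
    X=cv2.triangulatePoints(C['top'][0],C['side'][0],np.array(pt,float).reshape(2,1),np.array(ps,float).reshape(2,1)).ravel();X=X[:3]/X[3]
    e=[proj('top',X)-pt,proj('side',X)-ps];return X,e
def proj(n,X):
    p=C[n][0]@np.r_[X,1];return p[:2]/p[2]
def ray(n,p,z):
    P,K,R,t=C[n];o=-R.T@t;d=R.T@np.linalg.inv(K)@np.r_[p,1];return o+d*(z-o[2])/d[2]
E
python3 - <<'E'
from h import *
np.set_printoptions(precision=1,suppress=True)
def u(p,o,s):return (np.array(p)+.5)/s-.5+o
T=dict(bb_p=((87,175),(225,43),51),bb_m=((93,303),(112,65),51),bf_p=((195,168),(243,103),51),bf_m=((205,300),(130,125),51),tp=((656,155),(371,484),7),tm=((664,282),(242,511),7))
for k,(a,b,z) in T.items():
    a=u(a,(170,170),7);b=u(b,(205,150),7);X,e=tri(a,b);print(k,X,z,np.r_[e[0],e[1]],'top',ray('top',a,z)[:2],'side',ray('side',b,z)[:2])
J=dict(post_p=((65,177),(428,62),63),post_m=((177,513),(76,225),63),wall_p=((407,90),(635,302),93),wall_m=((515,388),(295,485),93),cheek_p=((85,212),(405,112),37),cheek_m=((160,490),(112,252),37))
for k,(a,b,z) in J.items():
    a=u(a,(300,135),4.5);b=u(b,(190,225),4.5);X,e=tri(a,b);print(k,X,z,np.r_[e[0],e[1]],'top',ray('top',a,z)[:2],'side',ray('side',b,z)[:2])
E
```

```text
bb_p [591.6 283.3  47. ] 51 [ 0.  -0.9 -0.6  0.1] top [589.1 282.5] side [592.3 278.6]
bb_m [551.9 280.8  47.2] 51 [ 0.  -0.6 -0.5  0.1] top [550.1 280. ] side [552.5 276.3]
bf_p [592.  250.5  46.8] 51 [ 0.  -0.3 -0.2  0.1] top [590.7 249.8] side [591.7 245.6]
bf_m [552.1 246.8  48.2] 51 [ 0.  -0.6 -0.5  0.1] top [550.5 246.4] side [552.9 243.6]
tp [601.3 109.6   3.7] 7 [ 0.  -0.6 -0.5  0.1] top [599.5 109.7] side [601.8 106.8]
tm [559.9 107.8   4.3] 7 [ 0.  -0.5 -0.4  0.1] top [558.6 107.8] side [560.4 105.4]
post_p [629.2   1.9  55.6] 63 [ 0.  -0.4 -0.4  0.1] top [626.7   3.1] side [627.9  -3.8]
post_m [471.4 -43.5  55.1] 63 [-0.  -0.3 -0.3  0. ] top [470.9 -41.8] side [471.8 -49.1]
wall_p [ 659.3 -148.5   91.4] 93 [ 0.  -0.4 -0.4  0.1] top [ 658.  -147.7] side [ 659.5 -149.3]
wall_m [ 525.  -186.6   92.1] 93 [ 0.  -1.  -1.1  0.2] top [ 523. -186.] side [ 526.6 -187.1]
cheek_p [615.8  -9.6  39.6] 37 [ 0.  -0.7 -0.6  0.2] top [614.8  -9.9] side [617.7  -7.6]
cheek_m [483.2 -41.7  29. ] 37 [ 0.  -0.7 -0.7  0.1] top [481.6 -40. ] side [484.2 -47.1]
```

```bash
cat >> h.py <<'E'
from scipy.spatial.transform import Rotation as Ro
def pose():
    from plant import status
    s=status.sense();q=s['tcp_rot'];return np.array(s['tool_pos']),Ro.from_quat([q[1],q[2],q[3],q[0]]),s
def togo(target,ang):
    """tool-axes shift (mm) to target TCP, and rotation vector (rad) to tool x at world angle ang(deg), y down"""
    p,R,s=pose();a=np.radians(ang);x=np.array([np.cos(a),np.sin(a),0]);y=np.array([0,0,-1.]);W=Ro.from_matrix(np.c_[x,y,np.cross(x,y)])
    np.set_printoptions(precision=4,suppress=True)
    print('t',s['time_s'],'pos',p,'gap',s['finger_gap'],'F',s['ft_force'],'xang',np.degrees(np.arctan2(*R.as_matrix()[[1,0],0])),'rotvec',(R.inv()*W).as_rotvec())
    d=np.array(target)-p;print('shift now',R.inv().apply(d),'after turn',W.inv().apply(d))
E
python3 - <<'E'
from h import *
for p in((276,292),(319,270),(326,286),(286,308)): print(ray('top',p,31))
togo([572,265.3,130],3.2)
E
```

```text
[383.03264915  86.92336688  31.        ]
[426.82317044  -4.64955877  31.        ]
[393.74071844 -18.01311614  31.        ]
[350.39945894  66.86348799  31.        ]
t 0.1 pos [265.2505 565.3243 230.282 ] gap 85.60094593391553 F [-0.7673  0.2801 -0.3417] xang 64.8587136002378 rotvec [ 0.0007  1.0761 -0.0017]
shift now [-141.101   100.4365 -405.1781] after turn [ 289.5234  100.282  -316.6797]
```

Emit:
{"fn": "move_arm", "kwargs": {"plan": [[0,0,0,0,0.1345,0,-1],[0,0,0,0,0.1345,0,-1],[0,0,0,0,0.1345,0,-1],[0,0,0,0,0.1345,0,-1],[0,0,0,0,0.1345,0,-1],[0,0,0,0,0.1345,0,-1],[0,0,0,0,0.1345,0,-1],[0,0,0,0,0.1345,0,-1],[0.024,0.005,-0.026,0,0,0,-1],[0.024,0.005,-0.026,0,0,0,-1],[0.024,0.005,-0.026,0,0,0,-1],[0.024,0.005,-0.026,0,0,0,-1],[0.024,0.005,-0.026,0,0,0,-1],[0.024,0.005,-0.026,0,0,0,-1],[0.024,0.005,-0.026,0,0,0,-1],[0.024,0.005,-0.026,0,0,0,-1],[0.024,0.005,-0.026,0,0,0,-1],[0.024,0.005,-0.026,0,0,0,-1],[0.024,0.005,-0.026,0,0,0,-1],[0.024,0.005,-0.026,0,0,0,-1]]}}

```text
time_s: 2.1
tool_pos: [571.1, 269.2, 170.5]
tcp_rot: [-0.707, 0.707, 0.019, -0.02]
ft_force: [1.1, 0.1, -0.8]
finger_gap: 85.7
```

```bash
python3 - <<'E'
from h import *
from plant import snapshot
togo([572,265.3,12],3.2)
a=[cv2.cvtColor(snapshot(n),cv2.COLOR_RGB2BGR) for n in('top','side')]
cv2.imwrite('pics/p1.png',np.hstack([cv2.resize(a[0][130:280,130:330],None,fx=2,fy=2),cv2.resize(a[1][80:230,150:350],None,fx=2,fy=2)]))
E
```

```text
t 2.1 pos [571.1192 269.162  170.5482] gap 85.66189177864192 F [ 1.1196  0.1451 -0.759 ] xang 3.2074273852605373 rotvec [ 0.0002  0.0001 -0.0009]
shift now [  0.804  158.5482  -3.8785] after turn [  0.6638 158.5482  -3.9052]
```

View pics/p1.png

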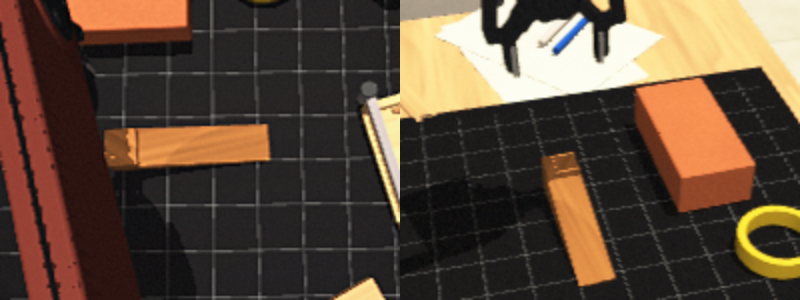

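```bash
python3 - <<'E'
from h import *
for p in((137,151),(180,152),(225,151)): print(ray('top',p,3),ray('top',(p[0],p[1]-6),60))
togo([572,265.3,9],3.2)
E
```

```text
[699.31848576 397.95352489   3.        ] [696.39570902 378.45165309  60.        ]
[695.35226247 299.10202696   3.        ] [692.69018472 286.41545228  60.        ]
[696.03774833 195.84961746   3.        ] [693.3262028  190.28221309  60.        ]
t 2.2 pos [572.5842 266.6887 169.8262] gap 85.2270082573344 F [-0.7847 -0.896  -1.962 ] xang 2.9652141965070653 rotvec [ 0.0018 -0.0041 -0.001 ]
shift now [ -0.4986 160.829   -1.0722] after turn [ -0.6609 160.8262  -1.354 ]
```

Emit:
{"fn": "move_arm", "kwargs": {"plan": [[0,0.02,-0.001,0,0,0,-1],[0,0.02,0,0,0,0,-1],[0,0.02,0,0,0,0,-1],[0,0.02,0,0,0,0,-1],[0,0.02,0,0,0,0,-1],[0,0.02,0,0,0,0,-1],[0,0.015,0,0,0,0,-1],[0,0.01,0,0,0,0,-1],[0,0.009,0,0,0,0,-1],[0,0.005,0,0,0,0,-1],[0,0,0,0,0,0,-1],[0,0,0,0,0,0,-1]]}}

```text
time_s: 3.4
tool_pos: [571.1, 269.5, 12.9]
tcp_rot: [0.707, -0.707, -0.02, 0.019]
ft_force: [0.6, 0.2, -0.5]
finger_gap: 85.0
```

```bash
python3 - <<'E'
from h import *
from plant import snapshot
a=[cv2.cvtColor(snapshot(n),cv2.COLOR_RGB2BGR) for n in('top','side')]
cv2.imwrite('pics/p2.png',np.hstack([cv2.resize(a[0][130:280,130:330],None,fx=2,fy=2),cv2.resize(a[1][80:230,150:350],None,fx=2,fy=2)]))
togo([572,265.3,9],3.2)
E
```

```text
t 3.5 pos [571.2673 269.5818  13.1887] gap 85.4213601458808 F [-0.6588 -0.7981 -0.3537] xang 3.205048816674802 rotvec [-0.0004  0.0001  0.0014]
shift now [ 0.4863  4.1878 -4.3176] after turn [ 0.4925  4.1887 -4.316 ]
```

View pics/p2.png

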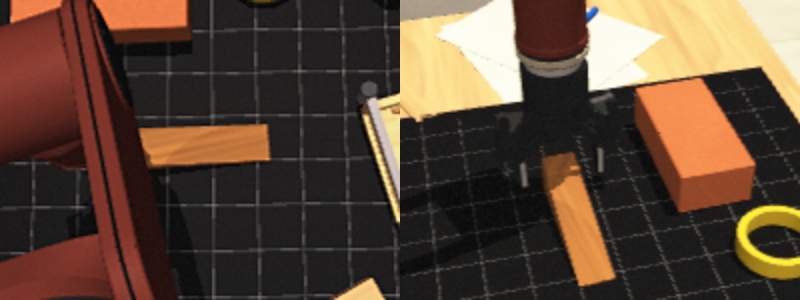

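Emit:
{"fn": "move_arm", "kwargs": {"plan": [[0,0.002,-0.002,0,0,0,-1],[0,0.001,-0.002,0,0,0,-1],[0,0,0,0,0,0,-1],[0,0,0,0,0,0,0],[0,0,0,0,0,0,1],[0,0,0,0,0,0,1],[0,0,0,0,0,0,1],[0,0,0,0,0,0,1],[0,0,0,0,0,0,1],[0,0,0,0,0,0,1],[0,0,0,0,0,0,1],[0,0,0,0,0,0,1],[0,0,0,0,0,0,1],[0,0,0,0,0,0,1]]}}

```text
time_s: 4.9
tool_pos: [571.0, 265.5, 9.5]
tcp_rot: [0.707, -0.707, -0.02, 0.02]
ft_force: [1.2, 1.3, 2.0]
finger_gap: 39.4
```

```bash
python3 - <<'E'
from h import *
from plant import snapshot
a=[cv2.cvtColor(snapshot(n),cv2.COLOR_RGB2BGR) for n in('top','side')]
cv2.imwrite('pics/p3.png',np.hstack([cv2.resize(a[0][130:280,130:330],None,fx=2,fy=2),cv2.resize(a[1][80:230,150:350],None,fx=2,fy=2)]))
togo([498.7,158.6,50],16)
E
```

```text
t 5.0 pos [571.0728 265.5435   9.513 ] gap 39.36254115608679 F [1.6394 1.289  2.8547] xang 3.2109969738815316 rotvec [-0.0001 -0.2232  0.0006]
shift now [ -78.2268  -40.5518 -102.7135] after turn [-99.0468 -40.487  -82.8521]
```

View pics/p3.png

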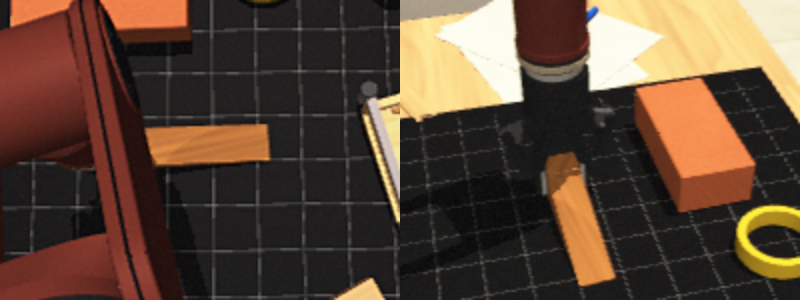

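Emit:
{"fn": "move_arm", "kwargs": {"plan": [[0,-0.01,0,0,0,0,1],[0,-0.015,0,0,0,0,1],[0,-0.015,0,0,0,0,1],[0,0,0,0,-0.0744,0,1],[0,0,0,0,-0.0744,0,1],[0,0,0,0,-0.0744,0,1],[-0.012,0,-0.01,0,0,0,1],[-0.012,0,-0.01,0,0,0,1],[-0.012,0,-0.01,0,0,0,1],[-0.012,0,-0.01,0,0,0,1],[-0.012,0,-0.01,0,0,0,1],[-0.012,0,-0.01,0,0,0,1],[-0.012,0,-0.01,0,0,0,1],[-0.012,0,-0.01,0,0,0,1],[-0.003,0,-0.003,0,0,0,1],[0,0,0,0,0,0,1],[0,0,0,0,0,0,1]]}}

```text
time_s: 6.7
tool_pos: [499.4, 158.7, 50.1]
tcp_rot: [0.7, -0.7, -0.099, 0.098]
ft_force: [-0.9, 0.4, -0.7]
finger_gap: 39.5
```

```bash
python3 - <<'E'
from h import *
from plant import snapshot
a=[cv2.cvtColor(snapshot(n),cv2.COLOR_RGB2BGR) for n in('top','side')]
for n,i in zip(('top','side'),a): cv2.imwrite(f'pics/r4{n}.png',i)
cv2.imwrite('pics/p4a.png',cv2.resize(a[0][150:270,230:380],None,fx=5,fy=5,interpolation=2))
cv2.imwrite('pics/p4b.png',cv2.resize(a[1][160:300,180:330],None,fx=4,fy=4,interpolation=2))
togo([498.7,158.6,9.5],16)
E
```

```text
t 6.8 pos [499.1725 158.8416  49.7384] gap 39.129216572959514 F [ 0.5904 -0.2131 -1.3222] xang 16.02163491273367 rotvec [0.     0.0004 0.0009]
shift now [-0.5576 40.2379 -0.1015] after turn [-0.5208 40.2384 -0.102 ]
```

View pics/p4a.png

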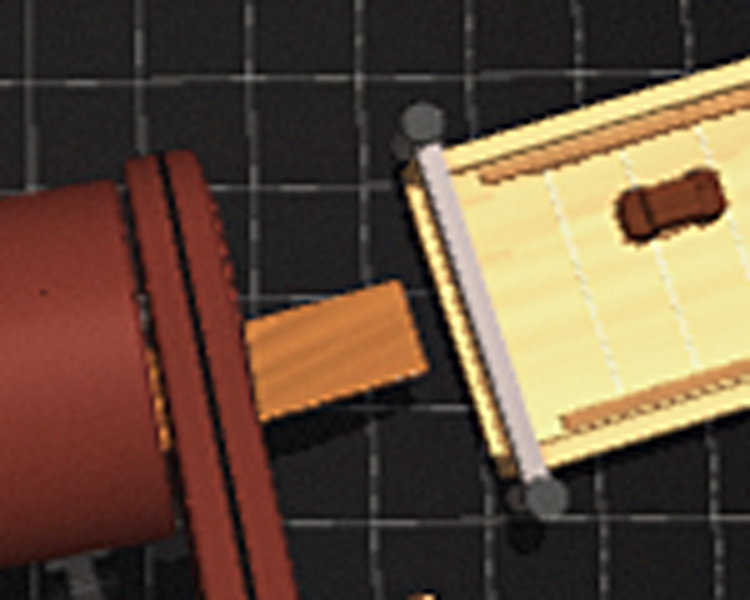

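View pics/p4b.png

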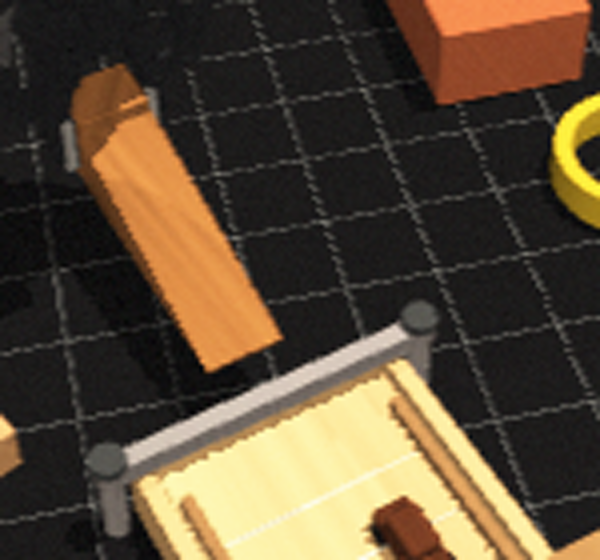

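```bash
python3 - <<'E'
from h import *
def u(p,o,s):return (np.array(p)+.5)/s-.5+o
P=[tri(u(a,(230,150),5),u(b,(180,160),4))[0] for a,b in(((403,281),(281,338)),((428,368),(207,370)))]
print(P); m=(P[0]+P[1])/2
xd=np.array([np.cos(np.radians(-74)),np.sin(np.radians(-74))]);yd=np.array([-xd[1],xd[0]])
o=np.array([547.5,-11.5]);print('tip in jig',(m[:2]-o)@xd,(m[:2]-o)@yd)
p,R,s=pose();print('tcp in jig',(p[:2]-o)@xd,(p[:2]-o)@yd, 'tip-tcp',np.linalg.norm(m[:2]-p[:2]))
for a,b in (((421,121),(419,318)),((545,497),(107,461)),((403,281),(281,338))): 
  X,e=tri(u(a,(230,150),5),u(b,(180,160),4));print(X)
E
```

```text
[array([562.44845855,  11.21094179,  46.82536271]), array([524.87048583,   1.87581507,  45.61028326])]
tip in jig -18.40300147730056 1.2816768428006908
tcp in jig -177.0637343480898 0.49711417270462205 tip-tcp 158.66267265390198
[629.23684594   2.10113489  53.3692821 ]
[470.89093755 -43.10322909  53.75994162]
[562.44845855  11.21094179  46.82536271]
```

Emit:
{"fn": "move_arm", "kwargs": {"plan": [[0,0.01,0,0,0,0,1],[0,0.012,0,0,0,0,1],[0,0.01,0,0,0,0,1],[0,0.005,0,0,0,0,1],[0,0.002,0,0,0,0,1],[0,0,0,0,0,0,1],[0,0,0,0,0,0,1],[0,0,0,0,0,0,1]]}}

```text
time_s: 7.6
tool_pos: [498.7, 158.3, 10.2]
tcp_rot: [-0.7, 0.7, 0.098, -0.098]
ft_force: [-0.2, 0.5, -1.4]
finger_gap: 39.5
```

```bash
python3 - <<'E'
from h import *
togo([498.7,158.6,9.5],16)
E
```

```text
t 7.6 pos [498.6738 158.326   10.2422] gap 39.53109600817723 F [-0.1799  0.4531 -1.4445] xang 15.996483418286406 rotvec [ 0.     -0.0001  0.0003]
shift now [0.1005 0.7422 0.2562] after turn [0.1008 0.7422 0.2561]
```

Still about 0.7 mm up; lower until contact, in small steps.

Emit:
{"fn": "move_arm", "kwargs": {"plan": [[0,0.0005,0,0,0,0,1],[0,0,0,0,0,0,1],[0,0.0005,0,0,0,0,1],[0,0,0,0,0,0,1],[0,0,0,0,0,0,1]]}}

```text
time_s: 8.1
tool_pos: [498.6, 158.3, 9.5]
tcp_rot: [-0.7, 0.7, 0.098, -0.098]
ft_force: [-0.8, 0.4, 1.4]
finger_gap: 39.5
```

Emit:
{"fn": "move_arm", "kwargs": {"plan": [[0,0,-0.005,0,0,0,1],[0,0,-0.01,0,0,0,1],[0,0,-0.01,0,0,0,1],[0,0,-0.01,0,0,0,1],[0,0,-0.01,0,0,0,1],[0,0,-0.01,0,0,0,1],[0,0,-0.005,0,0,0,1],[0,0,0,0,0,0,1],[0,0,0,0,0,0,1]]}}

```text
time_s: 9.0
tool_pos: [515.6, 99.9, 9.5]
tcp_rot: [-0.7, 0.701, 0.099, -0.098]
ft_force: [0.5, -2.0, 2.3]
finger_gap: 39.5
```

```bash
cat > st.py <<'E'
from h import *
from plant import snapshot
import sys
a=[cv2.cvtColor(snapshot(n),cv2.COLOR_RGB2BGR) for n in('top','side')]
if len(sys.argv)>1:
    cv2.imwrite('pics/%s.png'%sys.argv[1],np.hstack([cv2.resize(a[0][150:270,260:380],None,fx=3.3,fy=3.3,interpolation=2),cv2.resize(a[1][190:310,190:310],None,fx=3.3,fy=3.3,interpolation=2)]))
p,R,s=pose();an=np.radians(-74);xd=np.array([np.cos(an),np.sin(an)]);yd=np.array([-xd[1],xd[0]]);o=np.array([547.5,-11.5])
f=np.array(s['ft_force']);print('t',s['time_s'],'tip jig x',(p[:2]-o)@xd+157,'y',(p[:2]-o)@yd,'z',p[2],'push',-f[:2]@xd,'lat',f[:2]@yd,'fz',f[2],'torque',s['ft_torque'],'gap',s['finger_gap'],'tilt',R.as_matrix()[:,1])
E
python3 st.py p5
```

```text
t 9.1 tip jig x 40.64707502752276 y 0.061876440093314174 z 9.48630381899317 push -2.6869649485007137 lat 1.531277659154632 fz 3.995231688968494 torque [-4.88258247e-01 -1.92007527e-01  1.31456888e-04] gap 39.612402781319155 tilt [ 8.78850612e-04 -6.19966449e-04 -9.99999422e-01]
```

View pics/p5.png

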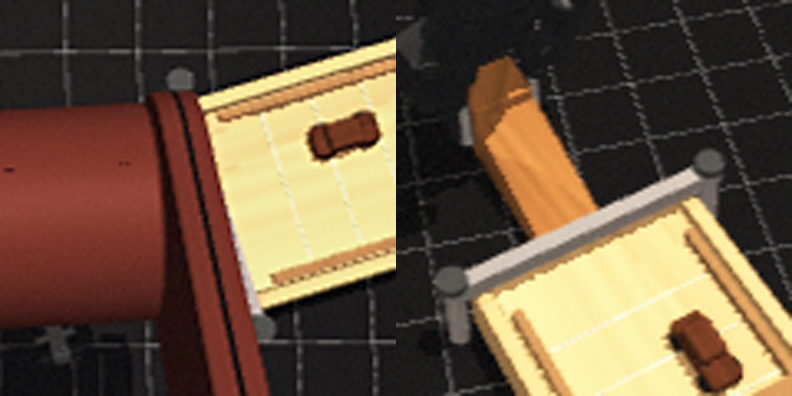

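Emit:
{"fn": "move_arm", "kwargs": {"plan": [[0,0,-0.003,0,0,0,1],[0,0,-0.003,0,0,0,1],[0,0,-0.003,0,0,0,1],[0,0,-0.003,0,0,0,1],[0,0,-0.003,0,0,0,1],[0,0,-0.003,0,0,0,1],[0,0,-0.003,0,0,0,1],[0,0,-0.003,0,0,0,1]]}}

```text
time_s: 9.9
tool_pos: [521.3, 79.3, 9.5]
tcp_rot: [0.701, -0.699, -0.098, 0.099]
ft_force: [-2.0, 8.4, 6.1]
finger_gap: 39.3
```

```bash
python3 st.py
```

```text
t 10.0 tip jig x 62.933382289515734 y -0.1722003090794859 z 9.466361346217614 push 5.693562672243796 lat -0.19088526355744065 fz 5.636865785793149 torque [ 6.47984370e-01  1.22615477e-01 -4.37733218e-04] gap 39.2767848893369 tilt [-4.78786340e-04  1.82836344e-03 -9.99998214e-01]
```

Emit:
{"fn": "move_arm", "kwargs": {"plan": [[0,0,-0.002,0,0,0,1],[0,0,-0.002,0,0,0,1],[0,0,-0.002,0,0,0,1],[0,0,-0.002,0,0,0,1]]}}

```text
time_s: 10.4
tool_pos: [523.4, 71.7, 9.5]
tcp_rot: [0.701, -0.699, -0.098, 0.099]
ft_force: [-2.4, 9.6, 6.1]
finger_gap: 39.5
```

Emit:
{"fn": "move_arm", "kwargs": {"plan": [[0,0,-0.0015,0,0,0,1],[0,0,-0.0015,0,0,0,1]]}}

```text
time_s: 10.6
tool_pos: [524.3, 68.8, 9.5]
tcp_rot: [0.701, -0.699, -0.098, 0.099]
ft_force: [-2.8, 8.0, 7.1]
finger_gap: 39.4
```

```bash
python3 st.py p6
```

```text
t 10.7 tip jig x 73.64630582111856 y -0.149418657205908 z 9.499885200343787 push 8.058360926796286 lat -0.02119451626395061 fz 5.832070690543285 torque [0.80308198 0.14619881 0.01818646] gap 39.35370260829076 tilt [-5.37459462e-04  2.09832909e-03 -9.99997654e-01]
```

View pics/p6.png

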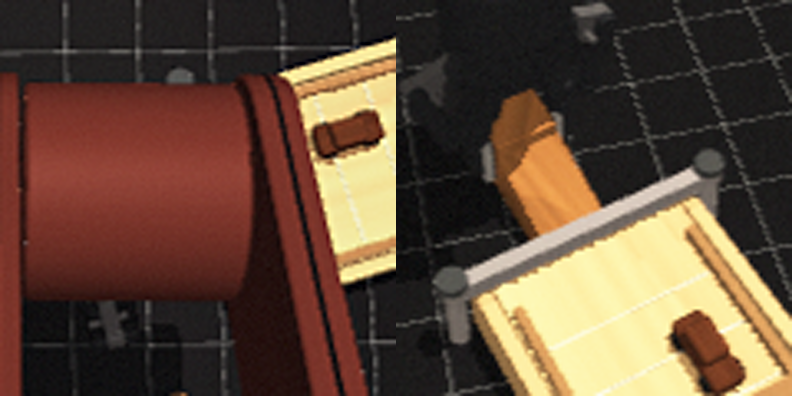

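Emit:
{"fn": "move_arm", "kwargs": {"plan": [[0,0,-0.001,0,0,0,1],[0,0,-0.001,0,0,0,1],[0,0,-0.001,0,0,0,1]]}}

```text
time_s: 11.0
tool_pos: [525.1, 66.0, 9.5]
tcp_rot: [0.701, -0.699, -0.098, 0.099]
ft_force: [-1.6, 8.2, 6.2]
finger_gap: 39.3
```

Emit:
{"fn": "move_arm", "kwargs": {"plan": [[0,0,-0.001,0,0,0,1],[0,0,-0.001,0,0,0,1],[0,0,-0.001,0,0,0,1]]}}

```text
time_s: 11.3
tool_pos: [525.9, 63.1, 9.5]
tcp_rot: [0.701, -0.699, -0.098, 0.099]
ft_force: [-1.1, 8.9, 6.3]
finger_gap: 39.3
```

Emit:
{"fn": "move_arm", "kwargs": {"plan": [[0,0,-0.001,0,0,0,1],[0,0,-0.001,0,0,0,1],[0,0,-0.001,0,0,0,1]]}}

```text
time_s: 11.6
tool_pos: [526.7, 60.2, 9.5]
tcp_rot: [0.701, -0.699, -0.098, 0.099]
ft_force: [-1.8, 9.1, 7.2]
finger_gap: 39.6
```

Emit:
{"fn": "move_arm", "kwargs": {"plan": [[0,0,-0.001,0,0,0,1],[0,0,-0.001,0,0,0,1],[0,0,-0.001,0,0,0,1]]}}

```text
time_s: 11.9
tool_pos: [527.6, 57.3, 9.5]
tcp_rot: [0.701, -0.699, -0.098, 0.099]
ft_force: [-2.9, 8.8, 6.3]
finger_gap: 39.7
```

Emit:
{"fn": "move_arm", "kwargs": {"plan": [[0,0,-0.001,0,0,0,1],[0,0,-0.001,0,0,0,1],[0,0,-0.001,0,0,0,1]]}}

```text
time_s: 12.2
tool_pos: [528.2, 55.3, 9.5]
tcp_rot: [0.702, -0.699, -0.098, 0.099]
ft_force: [-4.6, 14.6, 8.2]
finger_gap: 39.5
```

Emit:
{"fn": "move_arm", "kwargs": {"plan": [[0,0,0,0,0,0,1]]}}

```text
time_s: 12.3
tool_pos: [528.2, 55.3, 9.5]
tcp_rot: [0.702, -0.699, -0.098, 0.099]
ft_force: [-3.8, 12.7, 7.4]
finger_gap: 39.2
```

```bash
python3 st.py p7
```

```text
t 12.4 tip jig x 87.49753700421797 y -0.1874358718207332 z 9.479688792096486 push 12.351251036535341 lat 0.3649375347240546 fz 8.302115277776657 torque [ 1.43204786  0.20821853 -0.0945008 ] gap 39.633874865783994 tilt [-0.0011646   0.00356245 -0.99999298]
```

View pics/p7.png

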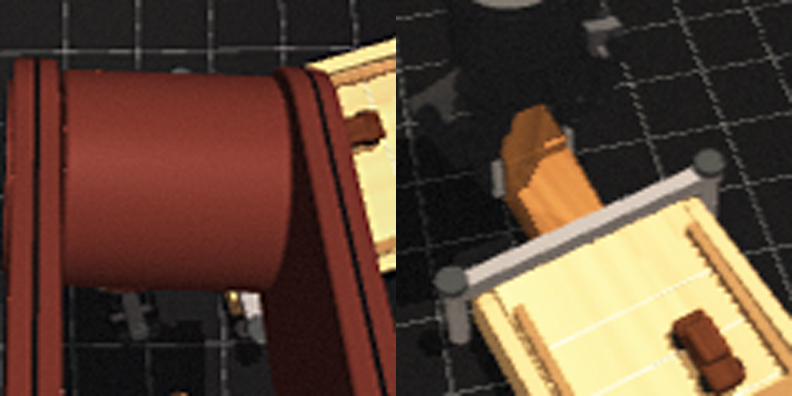

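Emit:
{"fn": "move_arm", "kwargs": {"plan": [[0,0,-0.0005,0,0,0,1],[0,0,0,0,0,0,1]]}}

```text
time_s: 12.6
tool_pos: [528.2, 55.2, 9.5]
tcp_rot: [0.702, -0.699, -0.098, 0.099]
ft_force: [-3.3, 14.5, 8.1]
finger_gap: 39.0
```

```bash
python3 st.py
```

```text
t 12.7 tip jig x 87.50688274786427 y -0.18883760012213346 z 9.476016589802319 push 14.407447318821164 lat 1.3901988872548223 fz 8.91463345082728 torque [ 1.60551627  0.31662741 -0.07539866] gap 39.78788698761722 tilt [-0.0014027   0.00421187 -0.99999015]
```

Emit:
{"fn": "move_arm", "kwargs": {"plan": [[0,0,0.001,0,0,0,1],[0,0,0.0005,0,0,0,1],[0,0,0,0,0,0,1]]}}

```text
time_s: 13.0
tool_pos: [528.1, 55.2, 9.5]
tcp_rot: [0.701, -0.699, -0.098, 0.099]
ft_force: [-2.3, 7.5, 5.8]
finger_gap: 39.5
```

```bash
python3 st.py
```

```text
t 13.1 tip jig x 87.52504996192654 y -0.19369269651062526 z 9.47072659743852 push 7.907426749736841 lat 0.03754918951947057 fz 6.151257001642284 torque [ 0.88115442  0.23540665 -0.05215391] gap 39.19000180562512 tilt [-6.56845646e-04  2.08387029e-03 -9.99997613e-01]
```

Emit:
{"fn": "move_arm", "kwargs": {"plan": [[0,0,0,0,0,0,0.0],[0,0,0,0,0,0,-0.1],[0,0,0,0,0,0,-0.3],[0,0,0,0,0,0,-0.5],[0,0,0,0,0,0,-0.5],[0,0,0,0,0,0,-0.5]]}}

```text
time_s: 13.7
tool_pos: [528.5, 53.4, 9.3]
tcp_rot: [-0.7, 0.7, 0.098, -0.098]
ft_force: [-0.5, -0.1, -0.3]
finger_gap: 64.1
```

```bash
python3 st.py p8
```

```text
t 13.8 tip jig x 89.3264449468868 y -0.2810842079255885 z 9.296411589325364 push 0.5257758287741688 lat 0.3202248349107682 fz 0.9526305203877898 torque [ 0.04613353 -0.02326923 -0.02684273] gap 64.02111837401739 tilt [-5.12027485e-07 -2.46081366e-05 -1.00000000e+00]
```

View pics/p8.png

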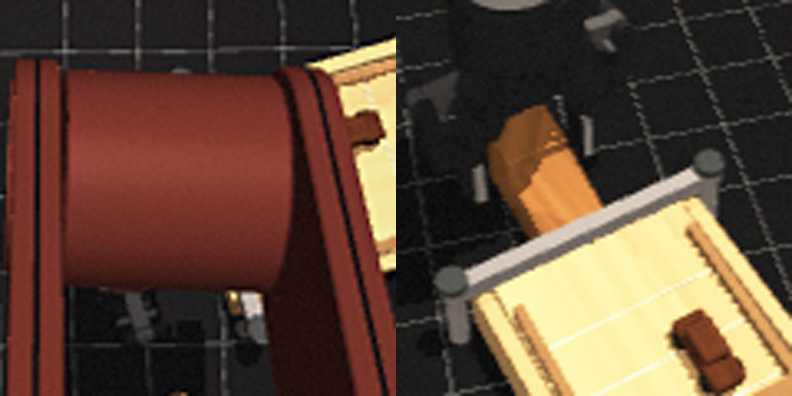

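Emit:
{"fn": "move_arm", "kwargs": {"plan": [[0,-0.005,0,0,0,0,-0.5],[0,-0.01,0,0,0,0,-0.5],[0,-0.015,0,0,0,0,-0.5],[0,-0.02,0,0,0,0,-0.5],[0,-0.02,0,0,0,0,-0.5],[0,-0.02,0,0,0,0,-0.5],[0,-0.02,0,0,0,0,-0.5],[0,-0.02,0,0,0,0,-0.5],[0,0,0.03,0,0,0,-0.5],[0,0,0.04,0,0,0,-0.5],[0,0,0.04,0,0,0,-0.5],[0,0,0.04,0,0,0,-0.5],[0,0,0.04,0,0,0,-0.5],[0,0,0.04,0,0,0,-0.5],[0,0,0.03,0,0,0,-0.5],[0,0,0,0,0,0,-0.5]]}}

```text
time_s: 15.4
tool_pos: [456.0, 306.9, 141.1]
tcp_rot: [0.701, -0.699, -0.1, 0.099]
ft_force: [0.0, 0.2, 0.9]
finger_gap: 63.9
```

```bash
python3 - <<'E'
from h import *
from plant import snapshot,status
print(status.sense()['ft_force'],status.sense()['tool_pos'])
a=[cv2.cvtColor(snapshot(n),cv2.COLOR_RGB2BGR) for n in('top','side')]
for n,i in zip(('top','side'),a): cv2.imwrite(f'pics/r9{n}.png',i)
cv2.imwrite('pics/p9a.png',cv2.resize(a[0][150:265,250:400],None,fx=5,fy=5,interpolation=2))
cv2.imwrite('pics/p9b.png',cv2.resize(a[1][210:330,190:340],None,fx=5,fy=5,interpolation=2))
E
```

```text
[0.03562076 0.19939947 0.85591715] [456.00695232 306.86369549 141.07511256]
```

View pics/p9a.png

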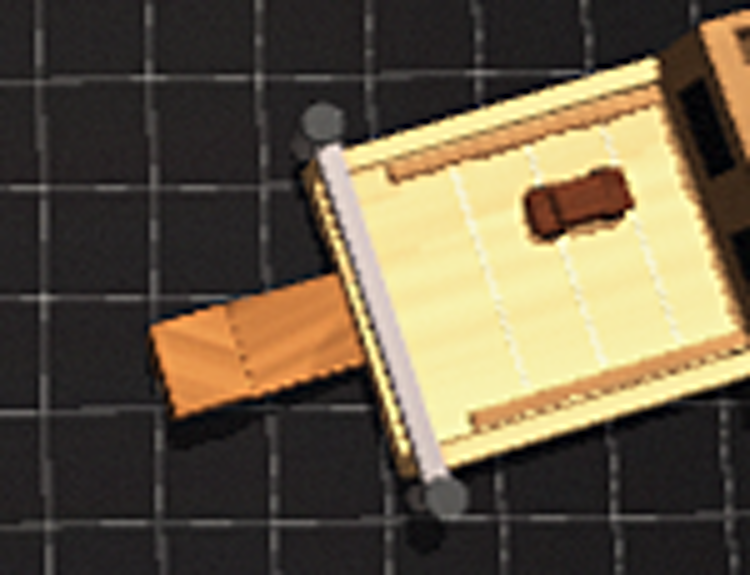

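View pics/p9b.png

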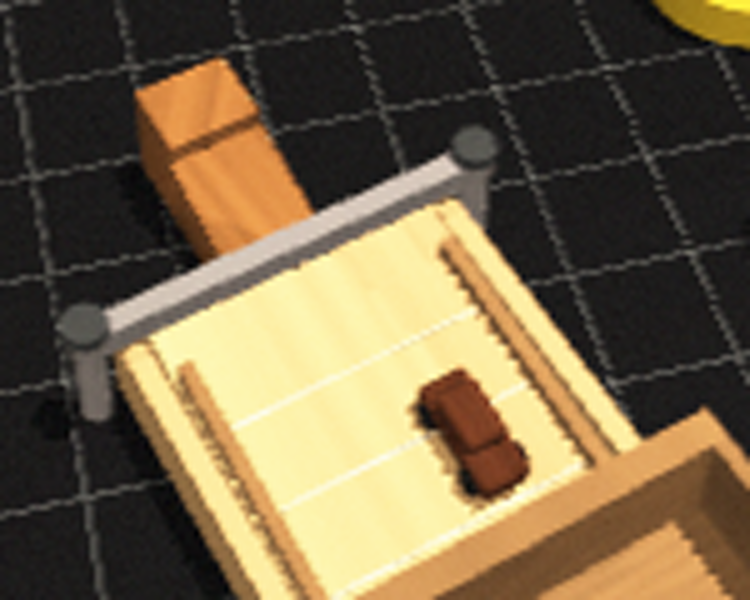

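```bash
python3 - <<'E'
from h import *
def u(p,o):return (np.array(p)+.5)/5-.5+o
P=[tri(u(a,(250,150)),u(b,(190,210)))[0] for a,b in(((151,327),(225,58)),((177,416),(137,95)))]
m=(P[0]+P[1])/2;an=np.radians(-74);xd=np.array([np.cos(an),np.sin(an)]);yd=np.array([-xd[1],xd[0]]);o=np.array([547.5,-11.5])
print(P,'tip x',(m[:2]-o)@xd+174,'y',(m[:2]-o)@yd)
a,b=cv2.imread('pics/side0.png'),cv2.imread('pics/r9side.png')
cv2.imwrite('pics/c9.png',np.hstack([cv2.resize(i[235:305,195:295],None,fx=4,fy=4,interpolation=2) for i in(a,b)]))
t0,t1=[cv2.imread(f'pics/{n}.png').astype(int) for n in('top0','r9top')]
for n,(r0,r1,c0,c1) in dict(brick=(98,155,130,230),tape=(85,133,238,285),glue=(82,128,312,345),off=(268,310,274,328)).items(): print(n,abs(t1-t0)[r0:r1,c0:c1].mean(), abs(t1-t0)[r0:r1,c0:c1].max())
E
```

```text
[array([544.74637858,  76.00915726,  47.06486375]), array([506.96124689,  65.95901928,  46.09559179])] tip x 88.74470759986112 y 1.9280453070131238
brick 5.000409356725147 15
tape 3.664745862884161 16
glue 4.873517786561265 15
off 4.8353909465020575 15
```

View pics/c9.png

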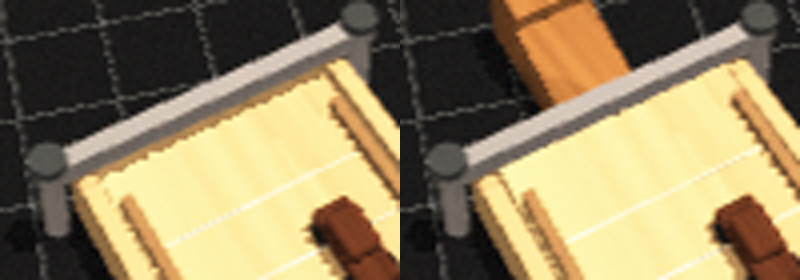

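```bash
python3 -c "
from plant import ticket,status
print(ticket.sign_off(),status.sense()['time_s'])"
```

```text
the job is handed in; nothing more can be done
the job is handed in; nothing more can be done
```

I propped the deck with the wedge and handed the job in at about 15.5 s; no verdict was reported. I gripped the wedge by its block, lifted it, turned it into line with the jig and set it flat on the mat. Then I slid it thin end first under the middle of the deck's front edge.

**Push:** The push stayed near 9 N while the wedge only lifted the deck. It rose to about 15 N at a tip depth of about 87.5 mm, so I stopped there. I estimate 5 to 6 N on the bar. That rests on the rise in push, since the bar force cannot be measured directly. A last 0.5 mm of commanded push did not move the wedge. I then eased off before opening the fingers, and the wedge did not shift.

**Last checks:**
- **Deck:** The dark strip between deck and bar is gone in the side picture.
- **Wedge:** The pictures put the tip at 88.7 mm and 2 mm off the middle. The arm's own reading was 87.5 mm and −0.2 mm, so the two disagree by 1 to 2 mm, about the calibration error.
- **Heights:** Most heights measured from the two views came out about 3 mm lower than the text. I took that as camera bias and set the wedge down by contact force instead.
- **Other objects:** The brick, tape, offcut and glue bottle show no change in the top picture.
- **Arm:** It was clear of everything when I handed in.

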